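# Put the scale's check weight away and click its case shut

### The job

The scale has been checked: take the steel check weight off the scale's platter and stand it back upright in the empty pocket of its case, setting it down without dropping it. Then swing the case's blue lid shut and press its front edge down until the catch clicks and holds it fully closed. Leave the other two weights in their pockets and everything else on the table where it is.

Things in the scene. Friction and masses are not known exactly. Their poses are not given: they have to be found in the camera images.
- check_weight_mid (a point): Steel check weight, 500 g, starts on the scale's platter: upright, body 44 mm wide and 42 high, then a neck (18 wide, 8 high) and a knob head (26 wide, 16 high) to hold it by; 66 mm tall. This point is on its axis (z), half-way up, 33 mm above its underside; the head spans 17 to 33 mm above this point, the body's shoulder is 9 mm above it.
- scale: Bench scale, black housing 288 x 235 mm with orange display fascias at its -x and +x ends and a flat square stainless platter (about 225 x 228 mm). Fixed. Origin on the table under its centre, z up; the platter's top is 95 mm above it, centred.
- case: Check-weight case, fixed to the table: grey base 130 (x) x 215 (y) x 48 mm, black insert with three 52 mm round pockets along y, 66 mm apart, one in the middle. Origin on the table under its centre; -x is the front, +x the hinge side. Above the origin: pocket floors 6, insert top 36, rim 48, closed lid 88 mm. A sprung orange catch tongue, 40 mm wide, stands in front, 18 mm out and 80 mm high.
- empty_pocket (a point): Centre of the floor of the empty pocket (a pale round pad lies there), where the weight's underside is to stand.
- lid_hinge (a point): Middle of the lid's hinge line, on the base's back rim, 48 mm above the table; the hinge line runs along the case's y. This frame turns with the lid: the lid extends 130 mm along its -x and is 40 mm deep along its +z (flat outer top face at z = 40 mm), 215 mm wide along y.
- lid_press (a point): Point on the lid's flat outer top face at the middle of its front edge (orange patch), 17 mm in from the front edge, 113 mm from the hinge line and 40 mm out from the hinge plane. Press here. Closed, it is 88 mm above the table and faces up.
- case_lid (a joint): Opening angle of the lid, rad: 0 closed, 1.57 upright; starts 1.65 to 1.85, leaning back. Stiff hinge: the lid stays wherever it is left (1 to 3 N at the front edge move it). It runs freely down to about 0.1, where a bead on it meets the catch; then the front edge must be pressed with about 10 N until it snaps past and goes to 0, where the catch holds it.
- spare_a_mid (a point): One of the two other check weights, same as the first, standing in a pocket of the case: a point on its axis half-way up.
- spare_b_mid (a point): The other one, likewise.
- saucer: Terracotta-coloured plastic saucer, 232 mm across, 32 mm high, with two potatoes in it. Origin under its centre.
- potato_a: Potato (88 x 63 x 53 mm) in the saucer. Origin under its centre.
- potato_b: The other potato in the saucer.
- potato_c: Potato lying on the table. Origin under its centre.
- brush: Hand brush, 150 mm long, 40 mm high, lying on its bristles. Origin on the table.
Not all that is in view belongs to the job. Leave any purple or red look-alike of the part that bears spare_a_mid alone. What is shaped like the part that bears spare_b_mid but red is not meant.

How it is judged:
On the way, in this order (a step that is already met when the one before it is completed fails the run):
1. the check weight stands upright in the empty pocket, released (horizontal distance between check_weight_mid and empty_pocket below 0.01 m and z of check_weight_mid in the frame of case below 0.044 m and angle between check_weight_mid's own z axis and vertical below 0.12 rad and contact force between the fingers and check_weight below 0.1 N), for 0.2 s.
2. the lid has clicked shut past its catch (value of joint case_lid below 0.015 rad), for 0.2 s.
At the end, for the whole second after the job is handed in: The lid stays shut past its catch (under 0.015 rad). The check weight stands upright (0.12 rad) on the floor of the pocket that was empty, within 10 mm of its centre; the two other weights still stand upright in theirs; all else is where it was (30 mm) (value of joint case_lid below 0.015 rad and horizontal distance between check_weight_mid and empty_pocket below 0.01 m and z of each of check_weight_mid, spare_a_mid, spare_b_mid in the frame of case below 0.044 m and angle between each of check_weight_mid, spare_a_mid, spare_b_mid's own z axis and vertical below 0.12 rad); the robot touches nothing.
It fails at once if the check weight is dropped: falls faster than 0.5 m/s (a drop of over 13 mm) out of the fingers (contact force between the fingers and check_weight below 0.05 N and linear speed of check_weight above 0.5 m/s).
It fails at once if another weight is taken out of or thrown about in its pocket (distance of any of spare_a_mid, spare_b_mid from where it was at the start of the episode above 0.025 m).
It fails at once if a bystander on the table is moved by more than 30 mm (distance of any of saucer, potato_a, potato_b, potato_c, brush from where it was at the start of the episode above 0.03 m).
It also fails if it takes over 59 s, if anything falls off the work surface, if the arm or the gripper's body presses on something with over 40 N, if the wrist force passes 120 N, or if a joint passes its speed limit or range.

### The arm

A 6-joint arm with a two-finger parallel gripper is mounted at the origin on the work surface. World frame = base frame: x ahead of the robot, y to its left, z up, the work surface at z = 0. Lengths are in m, angles in rad, forces in N, time in s.
With the tool pointing down it reaches from about 0.425 to 0.95 m from the base axis. Payload 3.5 kg.
Tool frame: the origin (TCP) lies at the very end of the fingers, on their centre line; the grasp point (between the pads) lies 19 mm behind it; z points along the fingers, y is the line along which they close (so a half turn about z gives the same grasp; the last joint's range is limited). The gripper opens to 85 mm and grips with 20 to 120 N. Pads are 22 mm wide; open, the fingers measure 114 mm over their backs; the gripper's body (76 mm by 85 mm) begins 54 mm behind the grasp point. The pads swing forward as they close: fully open they stand 13 mm farther back than shut.
Start: joints at [-1.275, 0.286, 1.577, -0, 1.279, -0.15], TCP at [0.291, -0.609, 0.231] pointing down, gripper open.
Joint ranges: [-2.77, 2.77], [-0.9, 2.22], [0.21, 2.48], [-1.53, 4.67], [0.24, 2.81], [-2.84, 2.84]. Speed limits (rad/s): [2.79, 2.79, 3.14, 3.14, 3.14, 3.14].

### API

Orientations are given as a unit quaternion [x, y, z, w].
In Python, from plant import ctrl gives the robot as it stands.
- The arm moves only by the tool carry_out, never from a script. Its argument "deltas" is one flat list of numbers, 6 for each row, row after row: the shift along the tool's x, y, z in m, then the turn, a rotation vector about the tool's x, y, z in rad. A call has 1 to 5 rows; each row is the pose to reach, as a shift and turn from the pose commanded when the call began, along the tool's axes at that moment; what a row does not reach only later rows make up. A row lasts 1/8 s, in which the tool goes at most 62.5 mm and 10.7 degrees, less where a joint would pass 70% of its speed; a pose out of reach is approached as far as the arm can. A call with a gripper value outside its range is refused whole. "grip" is the opening in per cent of the stroke, from 0 (shut) to 100 (fully open), set as the call begins (left out, the last holds). The fingers move at their own pace and stop on an object; "grip_force" is the grip in N (left out, the last holds). Time passes only in rows, so rows that repeat a pose let the fingers close. It gives the time, the measured TCP pose, the force, the opening and the grip force at its end, in the units of the state.
- ctrl.get_state(): the state, without advancing time (a new reading comes with each control period).
- ctrl.read_camera(name): name is "scene" or "top" or "wrist"; returns (picture, depth): 400x640x3 uint8, red, green, blue; 400x640 float32, m along the optical axis (not along the pixel's ray), 0 where there is no reading.
- ctrl.camera_model(name): a dict with "intrinsics" (3x3 intrinsics, pixels), "k1" (the pictures are not rectified: a ray, as slopes to the right and down, at radius r is drawn at 1 + k1 r^2 times it, then the intrinsics apply), "extrinsics" (4x4, takes a point from world to camera coordinates); the wrist camera has in their place "hand_eye" (4x4, takes a point from camera to tool coordinates, whose origin is the TCP and whose axes are the flange's). Camera axes: x right, y down, z forward; pixel columns grow to the right and rows downward; lengths in m; the calibration is good to about 2 mm. A picture is of the moment at which its call begins: read the wrist's pose just before it. camera_model takes no time and is no camera call.
- ctrl.sign_off(): hands the job in; it is judged then, once.
Trained networks look in the newest picture that a camera, given by its name, has taken for a name from the list of things; names that differ only in an ending like _2 or _b are one class to them, and where a whole thing is asked for, a point or a joint stands for the part that bears it (a point fixed in the world has none). Each returns a list of dicts, best first, with "score" (0 to 1); they miss things now and then, are a little off and sometimes report something else, mostly with a low value. They report only what shows in the picture. A call takes as long as a camera call. They do not tell look-alikes from the thing itself.
- ctrl.find_in(camera, query): "uv" ([column, row] in pixels, amid what is visible of it).
The state is a dict: "time": time; "qpos": joint angles; "dq": joint speeds; "joint_efforts": joint torques, N m; "eef_pos": TCP position; "tcp_rot": TCP orientation; "contact_force": force on the tool from outside, world axes, zero at the start; "wrist_torque": the same for the moment, N m; "opening": opening from 0.0 (shut) to 1.0 (fully open); "finger_force": force on a finger pad.
Only numpy, scipy, OpenCV 4.12 (cv2) and the standard library are available. Lean on these libraries where they do the work, as an engineer would, in place of code of your own. Each camera call takes 0.05 s, during which the arm holds its last target. There are 200 camera calls.

## Working session

There is one attempt and no reset: what is moved stays moved. The work goes in short steps, Python scripts to look and compute and a tool call to move; the robot and the scene stay as the last step left them, time stands still between calls to the robot, and variables do not carry over. Pictures are saved under pics/ and viewed, at most 10 in all, crops included, and the job is handed in when it is done.

Besides the shell and the picture viewer there is one more tool, called after ">>>" as name(argument=value, ...) on one line, values as JSON. carry_out: Moves the arm, as the interface text tells. Its arguments: {"type":"object","properties":{"deltas":{"type":"array"},"grip":{"type":"number"},"grip_force":{"type":"number"}},"required":["deltas"]}

```bash
mkdir -p pics; ls
cat > h.py <<'E'
import numpy as np, cv2
from plant import ctrl
from scipy.spatial.transform import Rotation as R
def cam(n):
    m=ctrl.camera_model(n); K=np.array(m['intrinsics']); k=m['k1']
    if 'extrinsics' in m: T=np.linalg.inv(np.array(m['extrinsics']))
    else:
        s=ctrl.get_state(); W=np.eye(4); W[:3,:3]=R.from_quat(s['tcp_rot']).as_matrix(); W[:3,3]=s['eef_pos']
        T=W@np.array(m['hand_eye'])
    return K,k,T
def cloud(n,d,c=None):
    K,k,T=c or cam(n)
    v,u=np.mgrid[:400,:640].astype(float)
    p=cv2.undistortPoints(np.stack([u.ravel(),v.ravel()],1)[:,None],K,np.array([k,0,0,0,0.]))[:,0]
    P=np.c_[p*d.ravel()[:,None],d.ravel()]
    P=P@T[:3,:3].T+T[:3,3]; P[d.ravel()<=0]=np.nan
    return P.reshape(400,640,3)
def save(n,im,s=1,crop=None):
    if crop: u0,v0,u1,v1=crop; im=im[v0:v1,u0:u1]
    cv2.imwrite('pics/'+n+'.png',cv2.resize(im[...,::-1],None,fx=s,fy=s,interpolation=cv2.INTER_CUBIC))
E
python3 - <<'E'
from h import *
s=ctrl.get_state(); print(s)
for n in ('scene','top'):
    im,d=ctrl.read_camera(n); P=cloud(n,d); np.savez(n+'.npz',im=im,P=P); save(n+'0',im)
    for q in ('check_weight_mid','scale','case','empty_pocket','lid_press','spare_a_mid','case_lid','saucer','potato_c','brush'):
        for r in ctrl.find_in(n,q)[:4]:
            u,v=np.round(r['uv']).astype(int); print(n,q,u,v,round(r['score'],2),P[v,u].round(3))
E
```

```text
pics
{'time': 0.0, 'qpos': array([-1.27499559e+00,  2.87186459e-01,  1.57814545e+00, -5.65982284e-06,
        1.27856687e+00, -1.50019125e-01]), 'dq': array([ 0.00191329,  0.00073197,  0.00160116, -0.0002001 , -0.0010454 ,
        0.00130444]), 'joint_efforts': array([-6.82493301e-04, -4.05988562e+01, -2.92622244e+01, -1.30491690e-04,
        5.95103993e-03,  7.56261443e-06]), 'eef_pos': array([ 0.29088492, -0.60840228,  0.22995037]), 'tcp_rot': array([ 9.75257456e-01,  2.21069140e-01, -8.66751661e-05, -1.14980504e-03]), 'contact_force': array([ 1.2812394 , -1.34954103, -0.75356429]), 'wrist_torque': array([ 0.01041685, -0.01516917, -0.00827012]), 'finger_force': 0.0, 'opening': 1.000244432303687}
scene check_weight_mid 198 191 0.89 [ 0.494 -0.213  0.138]
scene scale 206 227 0.61 [ 0.578 -0.225  0.093]
scene case 343 171 0.77 [0.623 0.13  0.173]
scene case 332 280 0.22 [ 0.827 -0.007  0.051]
scene lid_press 354 176 0.96 [0.621 0.167 0.139]
scene spare_a_mid 403 167 0.65 [0.563 0.382 0.043]
scene spare_a_mid 369 144 0.46 [0.425 0.347 0.045]
scene case_lid 351 175 0.81 [0.623 0.155 0.1
[... 401 characters left out ...]
op scale 433 264 0.65 [ 0.489 -0.197  0.122]
top case 256 230 0.64 [0.556 0.189 0.036]
top empty_pocket 262 257 0.53 [0.496 0.174 0.008]
top lid_press 250 209 0.92 [0.595 0.198 0.085]
top spare_a_mid 232 256 0.91 [0.49  0.23  0.074]
top spare_a_mid 180 287 0.88 [0.417 0.341 0.065]
top spare_a_mid 174 229 0.76 [0.545 0.375 0.057]
top case_lid 251 205 0.66 [0.583 0.177 0.183]
top saucer 350 140 0.6 [ 0.789 -0.024  0.042]
top saucer 367 143 0.46 [ 0.776 -0.064  0.058]
top saucer 265 256 0.24 [0.499 0.167 0.01 ]
top potato_c 367 140 0.84 [ 0.783 -0.064  0.06 ]
top potato_c 223 152 0.84 [0.738 0.282 0.056]
top potato_c 340 138 0.65 [0.787 0.002 0.056]
top brush 455 169 0.77 [ 0.727 -0.282  0.041]
```

Run:
```python
from h import *
z=np.load('top.npz'); save('topcrop',z['im'],2,(140,110,500,330))
```

```text
(no output)
```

View pics/topcrop.png

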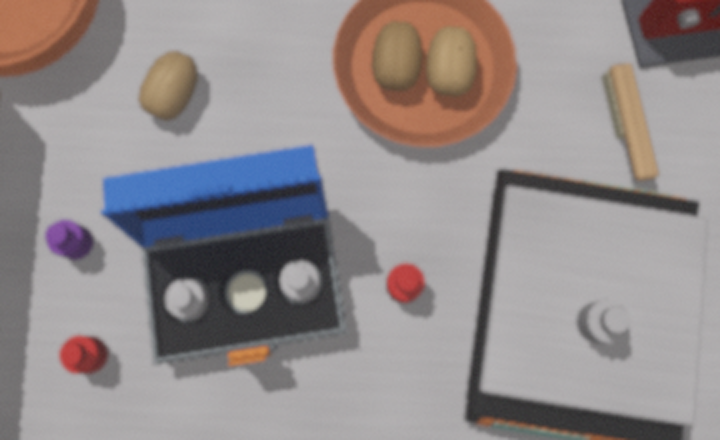

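View pics/scene0.png

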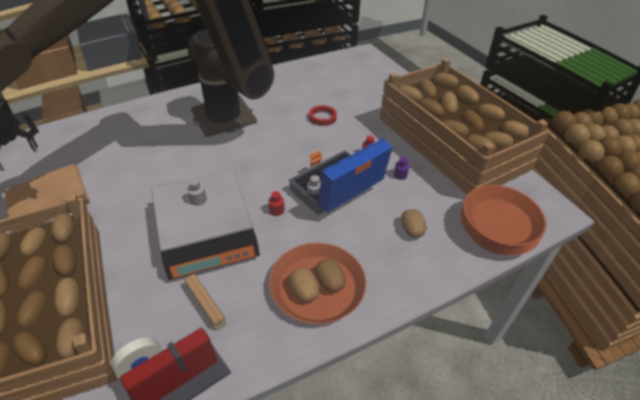

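The check weight is the grey one on the platter, with its head at about (447,270) in the top view. The case's empty pocket is the middle one, with its pale pad at about (263,255). Grey spares stand on either side of it, at (232,259) and (290,250). The red weights at (343,251) and (181,287) and the purple one at (174,229) are look-alikes on the table, so I'll leave them alone.

Run:
```python
from h import *
for n in ('top','scene'):
    z=np.load(n+'.npz'); P=z['P']; im=z['im'].astype(int); X,Y,Z=P[...,0],P[...,1],P[...,2]
    m=(abs(X-.48)<.06)&(abs(Y+.21)<.06)&(Z>.148)&(Z<.175); print(n,'head',m.sum(),np.nanmean(P[m],0).round(4),np.nanmin(P[m],0).round(3),np.nanmax(P[m],0).round(3))
    for c in ((.49,.23),(.51,.12)):
        m=(abs(X-c[0])<.04)&(abs(Y-c[1])<.03)&(Z>.060)&(Z<.08); print('spare',m.sum(),np.nanmedian(P[m],0).round(4),np.nanmin(P[m],0).round(3),np.nanmax(P[m],0).round(3))
    m=(abs(X-.5)<.03)&(abs(Y-.17)<.03)&(Z<.02)&(im.min(-1)>120); print('pad',m.sum(),np.nanmean(P[m],0).round(4))
    o=(abs(X-.45)<.08)&(abs(Y-.17)<.08)&(im[...,0]-im[...,2]>80)&(Z>.04); print('catch',o.sum(),np.nanmedian(P[o],0).round(4))
    b=(im[...,2]-im[...,0]>50)&(abs(X-.6)<.15)&(abs(Y-.2)<.25); print('lid',b.sum(),np.nanpercentile(P[b],[2,50,98],axis=0).round(3))
    if n=='scene':
        Q=P[b]; Q=Q[np.isfinite(Q).all(1)]; Q=Q[Q[:,2]>.06]; c=np.median(Q,0); w=np.linalg.svd(Q-c,full_matrices=0)[2]; print(w[2],c)
    m=(Z>.1)&(Y<-.33)&(X>0)&(X<1);print('tall',np.nanpercentile(P[m],[1,50,99],axis=0).round(2))
    m=(Z>.085)&(Z<.105)&(abs(X-.5)<.2)&(abs(Y+.2)<.2);r=cv2.minAreaRect(P[m][:,:2].astype(np.float32));print('platter',r)
    m=(Z>.043)&(Z<.053)&(abs(X-.5)<.12)&(abs(Y-.17)<.14);r=cv2.minAreaRect(P[m][:,:2].astype(np.float32));print('rim',r)
```

```text
top head 160 [ 0.476  -0.2125  0.1608] [ 0.464 -0.226  0.148] [ 0.489 -0.201  0.165]
spare 117 [0.4864 0.2356 0.0729] [0.474 0.224 0.061] [0.499 0.249 0.077]
spare 114 [0.512  0.1068 0.0725] [0.5   0.095 0.06 ] [0.525 0.119 0.075]
pad 191 [0.4938 0.1706 0.0074]
catch 122 [0.4266 0.1551 0.0714]
lid 3109 [[0.556 0.09  0.048]
 [0.589 0.192 0.175]
 [0.627 0.291 0.183]]
tall [[ 0.39 -0.7   0.11]
 [ 0.62 -0.56  0.12]
 [ 0.89 -0.35  0.17]]
platter ((0.4987817704677582, -0.21766303479671478), (0.22924453020095825, 0.22593972086906433), 83.09029388427734)
rim ((0.5134506821632385, 0.17461197078227997), (0.16391031444072723, 0.2199205607175827), 12.04503345489502)
scene head 94 [ 0.4825 -0.2164  0.1577] [ 0.467 -0.229  0.148] [ 0.495 -0.203  0.163]
  return np.nanmean(a, axis, out=out, keepdims=keepdims)
Traceback (most recent call last):
ValueError: zero-size array to reduction operation fmin which has no identity
```

>>> carry_out(deltas=[0.045, -0.037, 0, 0, 0, -0.18, 0.09, -0.074, 0, 0, 0, -0.36, 0.135, -0.111, 0, 0, 0, -0.54, 0.18, -0.148, 0, 0, 0, -0.72, 0.225, -0.185, 0, 0, 0, -0.9])

```text
time: 1.72
eef_pos: [0.4149, -0.3434, 0.2316]
tcp_rot: [0.78, 0.625, 0.0, 0.0]
contact_force: [1.6, -0.9, 1.0]
opening: 0.997
finger_force: 0.0
```

```bash
cat >> h.py <<'E'
def to(p,yaw=None):
    "tool-frame delta to a world TCP point with tool down and tool-x heading yaw"
    s=ctrl.get_state(); Rm=R.from_quat(s['tcp_rot'])
    x=Rm.as_matrix()[:,0]; y0=np.arctan2(x[1],x[0]); yaw=y0 if yaw is None else yaw
    T=R.from_matrix(np.array([[np.cos(yaw),np.sin(yaw),0],[np.sin(yaw),-np.cos(yaw),0],[0,0,-1]]))
    print('t',round(s['time'],2),'at',s['eef_pos'].round(4),'yaw',y0.round(4),'F',s['contact_force'].round(1),'op',round(float(s['opening']),3),'ff',s['finger_force'],
     '\n delta',Rm.inv().apply(np.array(p)-s['eef_pos']).round(4),(Rm.inv()*T).as_rotvec().round(4))
E
python3 -c "
from h import *
to([.478,-.214,.25],1.76)"
```

```text
t 1.73 at [ 0.4149 -0.3434  0.2316] yaw 1.3513 F [ 1.6 -0.9  1. ] op 0.997 ff 0.0 
 delta [ 0.14    0.0334 -0.0184] [ 0.0007  0.0005 -0.4087]
```

>>> carry_out(deltas=[0.05, 0.012, -0.006, 0, 0, -0.14, 0.1, 0.024, -0.012, 0, 0, -0.28, 0.14, 0.033, -0.018, 0, 0, -0.409, 0.14, 0.033, -0.018, 0, 0, -0.409])

```text
time: 2.22
eef_pos: [0.4788, -0.2139, 0.2502]
tcp_rot: [0.638, 0.77, 0.0, 0.001]
contact_force: [-0.8, 0.1, -0.5]
opening: 1.003
finger_force: 0.0
```

Run:
```python
from h import *
to([.478,-.214,.142],1.76)
c=cam('wrist'); im,d=ctrl.read_camera('wrist'); P=cloud('wrist',d,c); save('w1',im); np.savez('w1.npz',im=im,P=P)
X,Y,Z=P[...,0],P[...,1],P[...,2]
m=(abs(X-.478)<.05)&(abs(Y+.214)<.05)&(Z>.15)&(Z<.175); print(m.sum())
print(np.nanmean(P[m],0),np.nanmin(P[m],0),np.nanmax(P[m],0), cv2.minEnclosingCircle(P[m][:,:2].astype(np.float32)))
```

```text
t 2.23 at [ 0.4788 -0.2139  0.2502] yaw 1.7589 F [-0.8  0.1 -0.5] op 1.003 ff 0.0 
 delta [ 0.0002 -0.0009  0.1082] [ 0.0014  0.001  -0.0011]
1093
[ 0.47662708 -0.21486506  0.15947952] [ 0.46403801 -0.22908249  0.15015743] [ 0.48947994 -0.20320859  0.16212689] ((0.47704729437828064, -0.2162093222141266), 0.013097776100039482)
```

View pics/w1.png

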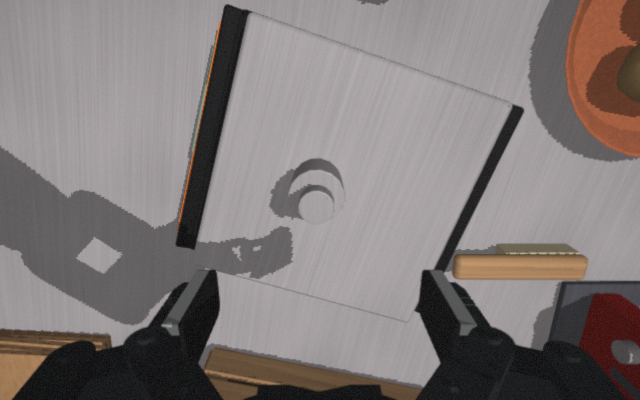

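The wrist picture shows the grey weight, head centre near (316,205), standing alone on the platter between the open fingers.

>>> carry_out(deltas=[-0.001, -0.002, 0.05, 0, 0, 0, -0.001, -0.002, 0.09, 0, 0, 0, -0.001, -0.002, 0.11, 0, 0, 0, -0.001, -0.002, 0.11, 0, 0, 0], grip=60)

```text
time: 2.78
eef_pos: [0.4741, -0.2176, 0.137]
tcp_rot: [0.64, 0.768, -0.0, -0.002]
contact_force: [-0.2, -0.5, 0.0]
opening: 0.603
finger_force: 0.0
```

>>> carry_out(deltas=[0, 0, 0, 0, 0, 0, 0, 0, 0, 0, 0, 0, 0, 0, 0, 0, 0, 0, 0, 0, 0, 0, 0, 0], grip=15, grip_force=50)

```text
time: 3.28
eef_pos: [0.477, -0.2182, 0.1411]
tcp_rot: [0.639, 0.769, -0.0, 0.002]
contact_force: [1.2, -1.5, 5.0]
opening: 0.282
finger_force: 49.3
```

>>> carry_out(deltas=[0, 0, -0.01, 0, 0, 0, 0, 0, -0.03, 0, 0, 0, 0, 0, -0.06, 0, 0, 0, 0, 0, -0.07, 0, 0, 0, 0, 0, -0.07, 0, 0, 0])

```text
time: 3.9
eef_pos: [0.4757, -0.217, 0.2089]
tcp_rot: [0.639, 0.769, 0.0, -0.0]
contact_force: [0.3, 0.4, -4.9]
opening: 0.283
finger_force: 49.6
```

Run:
```python
from h import *
to([.44,.16,.21],1.76)
c=cam('wrist'); im,d=ctrl.read_camera('wrist'); P=cloud('wrist',d,c); np.savez('w2.npz',im=im,P=P)
s=ctrl.get_state(); W=R.from_quat(s['tcp_rot']); Q=W.inv().apply((P-s['eef_pos']).reshape(-1,3)).reshape(P.shape)
m=(abs(Q[...,0])<.04)&(abs(Q[...,1])<.03)&(Q[...,2]>-.01)&(Q[...,2]<.06)
q=Q[m];print(m.sum(),np.nanpercentile(q,[1,10,50,90,99],axis=0).round(4))
# body shoulder disc
for a,b in ((-.03,-.012),(0,.008),(.008,.03),(.03,.06)):
    k=m&(Q[...,2]>a)&(Q[...,2]<b);print(a,b,k.sum(),Q[k].min(0).round(4) if k.any() else '',Q[k].max(0).round(4) if k.any() else '')
# case from stored top
z=np.load('top.npz'); P=z['P']; im=z['im'].astype(int); X,Y,Z=np.moveaxis(P,-1,0)
b=(im[...,2]-im[...,0]>50)&(abs(X-.6)<.15)&(abs(Y-.2)<.25)
t=b&(Z>.17); r=cv2.minAreaRect(P[t][:,:2].astype(np.float32)); print('lid top',t.sum(),r, cv2.boxPoints(r).round(3).tolist(), np.median(Z[t]))
f=cv2.fitLine(P[t][:,:2].astype(np.float32),cv2.DIST_HUBER,0,.01,.01).ravel();print(f, np.arctan2(-f[0]*np.sign(f[1]),abs(f[1])))
```

```text
t 3.9 at [ 0.4757 -0.217   0.2089] yaw 1.7549 F [ 0.3  0.4 -4.9] op 0.283 ff 49.596966845565476 
 delta [ 0.3772  0.034  -0.0009] [-0.0003 -0.0005 -0.0051]
4833 [[ 0.0045 -0.0209 -0.0096]
 [ 0.0078 -0.0149 -0.0056]
 [ 0.0157  0.0004  0.0044]
 [ 0.0227  0.0158  0.0318]
 [ 0.0233  0.0213  0.043 ]]
-0.03 -0.012 0  
0 0.008 2550 [-0.0003 -0.0214  0.0001] [0.0236 0.0215 0.008 ]
0.008 0.03 1165 [ 0.0048 -0.0214  0.008 ] [0.0235 0.0217 0.03  ]
0.03 0.06 556 [ 0.0053 -0.021   0.03  ] [0.0235 0.0218 0.0454]
lid top 2021 ((0.5955436825752258, 0.19229057431221008), (0.0411510244011879, 0.2149120718240738), 12.204870223999023) [[0.5529999732971191, 0.2930000126361847], [0.5979999899864197, 0.08299999684095383], [0.6380000114440918, 0.09200000017881393], [0.5929999947547913, 0.3019999861717224]] 0.1761033275906353
[ 0.2105225  -0.977589    0.59454036  0.19242276] 0.21210942
```

Run:
```python
from h import *
to([.51,.07,.23],1.781)
```

```text
t 3.95 at [ 0.4752 -0.2167  0.208 ] yaw 1.7549 F [ 0.7  0.1 -5.3] op 0.287 ff 49.58562390937004 
 delta [ 0.2755  0.0866 -0.0217] [-0.0016 -0.0018 -0.0261]
```

>>> carry_out(deltas=[0.04, 0.013, -0.02, 0, 0, 0, 0.1, 0.03, -0.021, 0, 0, 0, 0.16, 0.05, -0.021, 0, 0, -0.01, 0.22, 0.07, -0.021, 0, 0, -0.02, 0.26, 0.082, -0.021, 0, 0, -0.026])

```text
time: 4.58
eef_pos: [0.5077, 0.056, 0.2282]
tcp_rot: [0.628, 0.778, -0.001, -0.002]
contact_force: [1.0, -0.8, -5.1]
opening: 0.281
finger_force: 49.9
```

>>> carry_out(deltas=[0.015, 0.005, 0, 0, 0, 0, 0.015, 0.005, 0, 0, 0, 0, 0.015, 0.005, 0, 0, 0, 0])

```text
time: 4.95
eef_pos: [0.5104, 0.0679, 0.2296]
tcp_rot: [0.63, 0.777, -0.001, -0.0]
contact_force: [0.4, -0.6, -5.2]
opening: 0.282
finger_force: 50.0
```

Run:
```python
from h import *
to([.5,.171,.21],1.781)
c=cam('wrist'); im,d=ctrl.read_camera('wrist'); P=cloud('wrist',d,c); np.savez('w3.npz',im=im,P=P); save('w3',im)
for q in ('empty_pocket','spare_a_mid'):
    for r in ctrl.find_in('wrist',q)[:4]:
        u,v=np.round(r['uv']).astype(int); print(q,u,v,round(r['score'],2),P[v,u].round(4))
```

```text
t 4.95 at [0.5104 0.0679 0.2296] yaw 1.7797 F [ 0.4 -0.6 -5.2] op 0.282 ff 49.951528453384526 
 delta [0.103  0.0112 0.0195] [-0.0016  0.0004 -0.0013]
empty_pocket 330 58 0.78 [0.4992 0.1703 0.0062]
spare_a_mid 334 2 0.42 [0.4925 0.2139 0.0246]
spare_a_mid 535 328 0.24 [ 0.7741 -0.0513  0.0538]
```

View pics/w3.png

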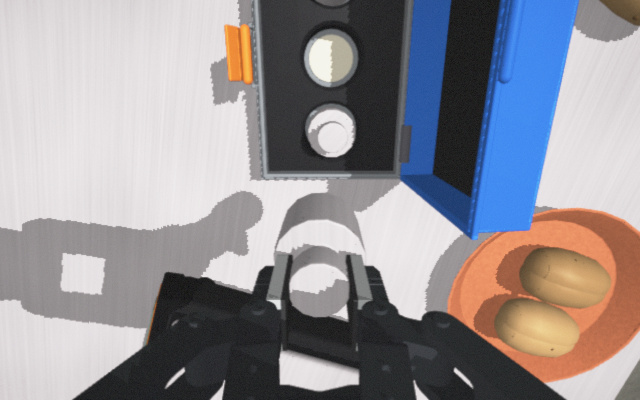

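The empty pocket with its pale pad shows at (330,58) and a grey spare at (331,132). The other spare is at the top edge near (334,2), and the held weight is upright between the fingers.

Run:
```python
from h import *
z=np.load('w3.npz'); P=z['P']; im=z['im']; X,Y,Z=np.moveaxis(P,-1,0)
near=(np.hypot(X-.499,Y-.171)<.04)
m=near&(Z<.012); r=cv2.minEnclosingCircle(P[m][:,:2].astype(np.float32)); print('pad',m.sum(),r,P[m].mean(0),np.median(Z[m]))
m=near&(Z<.033); q=P[m][:,:2]; lo,hi=np.percentile(q,[.5,99.5],axis=0);print('hole',(lo+hi)/2,hi-lo,cv2.minEnclosingCircle(q.astype(np.float32)))
ins=near&(Z>.033)&(Z<.04)
# hole edge: least-squares circle through the insert points closest to the hole in each direction
c=np.array([.499,.171]); Q=P[ins][:,:2]
for _ in range(4):
    a=np.arctan2(*(Q-c).T[::-1]); rr=np.hypot(*(Q-c).T); k=((a+np.pi)/(2*np.pi)*36).astype(int)%36
    E=np.array([Q[k==i][np.argmin(rr[k==i])] for i in range(36) if (k==i).any()])
    s=np.linalg.lstsq(np.c_[2*E,np.ones(len(E))],(E**2).sum(1),rcond=None)[0]; c=s[:2]
print('edge',c,np.sqrt(s[2]+c@c),len(E))
m=(np.hypot(X-.512,Y-.107)<.03)&(Z>.066); print('spare near',cv2.minEnclosingCircle(P[m][:,:2].astype(np.float32)),np.median(Z[m]))
s=ctrl.get_state(); Q=R.from_quat(s['tcp_rot']).inv().apply((P-s['eef_pos']).reshape(-1,3)).reshape(P.shape)
for a,b in ((.002,.008),(.012,.02),(.02,.03),(.03,.04)):
    k=(abs(Q[...,0])<.04)&(abs(Q[...,1])<.03)&(Q[...,2]>a)&(Q[...,2]<b); q=Q[k]; print(a,k.sum(),np.percentile(q,[1,99],axis=0).round(4).tolist())
    if a>.01:
        S=np.linalg.lstsq(np.c_[2*q[:,:2],np.ones(len(q))],(q[:,:2]**2).sum(1),rcond=None)[0]; print('  axis',S[:2].round(4),np.sqrt(S[2]+S[:2]@S[:2]).round(4))
k=(abs(Q[...,0])<.04)&(abs(Q[...,1])<.03)&(Q[...,2]>.01)&(Q[...,2]<.07);print('bottom',np.percentile(Q[k][:,2],[98,99.5]))
# lid face and geometry from the wrist view
b=(im[...,2].astype(int)-im[...,0]>60); print('lid',np.nanpercentile(P[b],[1,50,99],axis=0).round(3))
```

```text
pad 2558 ((0.49962735176086426, 0.17027565836906433), 0.026482725515961647) [0.49952654 0.17102223 0.00590926] 0.005838718399046566
hole [0.49963277 0.17126709] [0.05178755 0.05422027] ((0.49895745515823364, 0.1709970086812973), 0.04006435349583626)
edge [0.4994487  0.17006977] 0.026306018561403778 36
spare near ((0.5123830437660217, 0.09582006186246872), 0.022692110389471054) 0.2538360478498354
0.002 2445 [[0.0039, -0.0209, 0.0043], [0.0235, 0.02, 0.0077]]
0.012 449 [[0.0078, -0.0206, 0.0121], [0.024, 0.0202, 0.0199]]
  axis [ 0.002  -0.0003] 0.0216
0.02 475 [[0.008, -0.0203, 0.0201], [0.024, 0.0203, 0.0299]]
  axis [ 0.002  -0.0002] 0.0216
0.03 418 [[0.0078, -0.0204, 0.0302], [0.0238, 0.0203, 0.0398]]
  axis [ 0.002  -0.0001] 0.0216
bottom [0.04512277 0.04588554]
lid [[0.562 0.081 0.048]
 [0.598 0.154 0.174]
 [0.631 0.223 0.183]]
```

>>> carry_out(deltas=[0.05, 0.006, 0, 0, 0, 0, 0.09, 0.011, 0.01, 0, 0, 0, 0.101, 0.011, 0.05, 0, 0, 0, 0.101, 0.011, 0.1, 0, 0, 0, 0.101, 0.011, 0.1, 0, 0, 0])

```text
time: 5.72
eef_pos: [0.4965, 0.169, 0.1255]
tcp_rot: [0.629, 0.777, -0.004, -0.004]
contact_force: [-1.2, 0.2, -5.4]
opening: 0.279
finger_force: 50.7
```

>>> carry_out(deltas=[0, 0, 0, 0, 0, 0, 0, 0, 0, 0, 0, 0])

```text
time: 5.98
eef_pos: [0.5027, 0.1699, 0.1334]
tcp_rot: [0.629, 0.777, 0.002, 0.002]
contact_force: [-0.5, 0.6, -4.5]
opening: 0.279
finger_force: 50.7
```

Run:
```python
from h import *
to([.5,.1688,.053],1.781)
c=cam('wrist'); im,d=ctrl.read_camera('wrist'); save('w4',im)
```

```text
t 5.97 at [0.5027 0.1699 0.1334] yaw 1.7799 F [-0.5  0.6 -4.5] op 0.279 ff 50.686648875125684 
 delta [-0.0005 -0.0034  0.0804] [ 0.0057  0.0004 -0.0011]
```

View pics/w4.png

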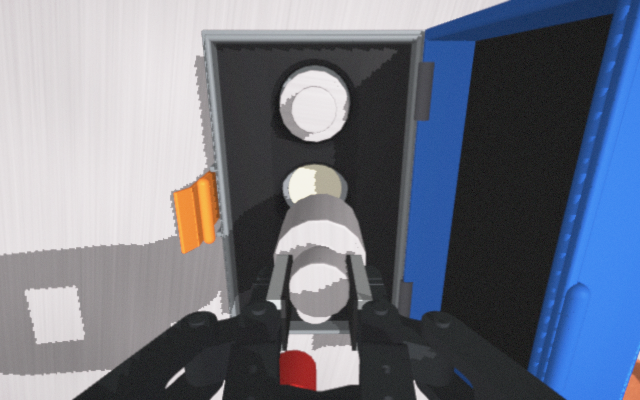

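The weight hangs upright over the middle pocket; its pad shows at (315,187), just behind the weight in this view.

>>> carry_out(deltas=[0, 0, 0, 0, 0, 0, 0, 0, 0, 0, 0, 0, 0, 0, 0, 0, 0, 0, 0, 0, 0, 0, 0, 0])

```text
time: 6.52
eef_pos: [0.5004, 0.1701, 0.1303]
tcp_rot: [0.629, 0.777, -0.0, -0.0]
contact_force: [-0.6, -0.0, -5.7]
opening: 0.279
finger_force: 50.7
```

```bash
python3 -c "
from h import *
to([.5,.1688,.053],1.781)"
```

```text
t 6.53 at [0.5004 0.1701 0.1303] yaw 1.7809 F [-0.6 -0.  -5.7] op 0.279 ff 50.68646940460894 
 delta [-0.0012 -0.0006  0.0773] [-0.0001 -0.     -0.0001]
```

Now I'll lower it slowly.

>>> carry_out(deltas=[-0.001, 0, 0.01, 0, 0, 0, -0.001, 0, 0.025, 0, 0, 0, -0.001, 0, 0.038, 0, 0, 0, -0.001, 0, 0.05, 0, 0, 0, -0.001, 0, 0.057, 0, 0, 0])

```text
time: 7.15
eef_pos: [0.5, 0.169, 0.072]
tcp_rot: [0.629, 0.777, -0.001, -0.001]
contact_force: [-0.1, -0.7, -4.3]
opening: 0.279
finger_force: 50.6
```

>>> carry_out(deltas=[0, 0, 0.005, 0, 0, 0, 0, 0, 0.01, 0, 0, 0, 0, 0, 0.014, 0, 0, 0, 0, 0, 0.017, 0, 0, 0, 0, 0, 0.017, 0, 0, 0])

```text
time: 7.78
eef_pos: [0.5005, 0.1691, 0.0562]
tcp_rot: [0.629, 0.777, -0.0, -0.0]
contact_force: [-0.2, 0.1, -5.3]
opening: 0.279
finger_force: 50.6
```

>>> carry_out(deltas=[0, 0, 0, 0, 0, 0, 0, 0, 0.001, 0, 0, 0, 0, 0, 0.002, 0, 0, 0, 0, 0, 0.002, 0, 0, 0])

```text
time: 8.28
eef_pos: [0.5006, 0.1691, 0.0542]
tcp_rot: [0.629, 0.777, -0.0, -0.0]
contact_force: [-0.1, 0.1, -4.2]
opening: 0.282
finger_force: 50.7
```

>>> carry_out(deltas=[0, 0, 0.001, 0, 0, 0, 0, 0, 0.002, 0, 0, 0, 0, 0, 0.002, 0, 0, 0])

```text
time: 8.65
eef_pos: [0.5007, 0.1691, 0.0524]
tcp_rot: [0.629, 0.777, 0.0, 0.0]
contact_force: [0.8, 0.7, -4.4]
opening: 0.285
finger_force: 50.7
```

>>> carry_out(deltas=[0, 0, 0.001, 0, 0, 0, 0, 0, 0.001, 0, 0, 0])

```text
time: 8.9
eef_pos: [0.5011, 0.169, 0.0522]
tcp_rot: [0.629, 0.777, -0.0, 0.0]
contact_force: [-1.3, -1.9, 1.7]
opening: 0.282
finger_force: 51.3
```

It has touched the pocket floor: the force went from -4.4 to +1.7 N. Next I release it and go straight up.

>>> carry_out(deltas=[0, 0, 0, 0, 0, 0, 0, 0, 0, 0, 0, 0, 0, 0, 0, 0, 0, 0, 0, 0, 0, 0, 0, 0], grip=55)

```text
time: 9.4
eef_pos: [0.5008, 0.1692, 0.0514]
tcp_rot: [0.629, 0.777, 0.0, 0.0]
contact_force: [-0.2, -0.3, 0.2]
opening: 0.551
finger_force: 0.0
```

>>> carry_out(deltas=[0, 0, -0.01, 0, 0, 0, 0, 0, -0.04, 0, 0, 0, 0, 0, -0.09, 0, 0, 0, 0, 0, -0.14, 0, 0, 0, 0, 0, -0.18, 0, 0, 0])

```text
time: 10.02
eef_pos: [0.5011, 0.1692, 0.2346]
tcp_rot: [0.629, 0.777, 0.001, 0.001]
contact_force: [0.5, 0.9, 0.3]
opening: 0.552
finger_force: 0.0
```

Run:
```python
from h import *
to([.72,.22,.25],1.781)
s=ctrl.get_state(); print(s['qpos'].round(3))
c=cam('wrist'); im,d=ctrl.read_camera('wrist'); Pw=cloud('wrist',d,c); save('w5',im)
for n,P,c in (('wrist',Pw,None),('top',None,None)):
    if P is None: im,d=ctrl.read_camera(n); P=cloud(n,d); np.savez('top2.npz',im=im,P=P)
    X,Y,Z=np.moveaxis(P,-1,0)
    for p in ((.4996,.1705),(.4864,.2356),(.512,.1068)):
        m=(np.hypot(X-p[0],Y-p[1])<.025)&(Z>.062)&(Z<.085); print(n,m.sum(),P[m].mean(0).round(4) if m.any() else '',np.median(Z[m]))
```

```text
t 10.03 at [0.5011 0.1692 0.2346] yaw 1.7808 F [0.5 0.9 0.3] op 0.552 ff 0.0 
 delta [ 0.004   0.2248 -0.0146] [ 0.0032  0.0002 -0.0002]
[ 0.134 -0.043  1.932  0.     1.249 -0.076]
wrist 665 [0.5008 0.1714 0.0707] 0.07097147843506108
wrist 758 [0.4858 0.2346 0.0711] 0.07112774085239595
wrist 591 [0.5129 0.1073 0.0704] 0.07086986815189766
top 86 [0.4997 0.1686 0.0722] 0.07265706444480291
top 6 [0.4809 0.2455 0.0732] 0.07266539670863786
top 112 [0.5124 0.1071 0.0725] 0.07250855171163711
```

The placed weight stands at the same height as the spares (71 mm) and within 2 mm of the pocket centre. Next is the lid: close the fingers, pass over it and come down behind it.

>>> carry_out(deltas=[0, 0.03, -0.02, 0, 0, 0, 0, 0.07, -0.025, 0, 0, 0, 0, 0.12, -0.025, 0, 0, 0, 0, 0.16, -0.025, 0, 0, 0, 0, 0.175, -0.02, 0, 0, 0], grip=0)

```text
time: 10.75
eef_pos: [0.673, 0.2057, 0.2503]
tcp_rot: [0.629, 0.777, -0.0, -0.0]
contact_force: [0.9, -0.1, -0.4]
opening: 0.003
finger_force: 0.0
```

>>> carry_out(deltas=[0, 0, 0.04, 0, 0, 0, 0, 0, 0.08, 0, 0, 0, 0, 0, 0.105, 0, 0, 0, 0, 0, 0.105, 0, 0, 0, 0, 0, 0.105, 0, 0, 0])

```text
time: 11.38
eef_pos: [0.6721, 0.2057, 0.1477]
tcp_rot: [0.629, 0.777, 0.001, 0.0]
contact_force: [-0.2, 0.0, 0.8]
opening: 0.002
finger_force: 0.0
```

```bash
cat >> h.py <<'E'
def case(cx,z,cy=0): return [.4996+.978*cx-.21*cy,.1705+.21*cx+.978*cy,z]
E
python3 - <<'E'
from h import *
to(case(.12,.153),1.781)
im,d=ctrl.read_camera('scene'); save('s2',im,2.5,(200,60,480,290));
E
```

```text
t 11.38 at [0.6721 0.2057 0.1477] yaw 1.7809 F [-0.2  0.   0.8] op 0.002 ff 0.0 
 delta [ 0.0017 -0.056  -0.0054] [ 0.0015  0.0001 -0.0001]
```

View pics/s2.png

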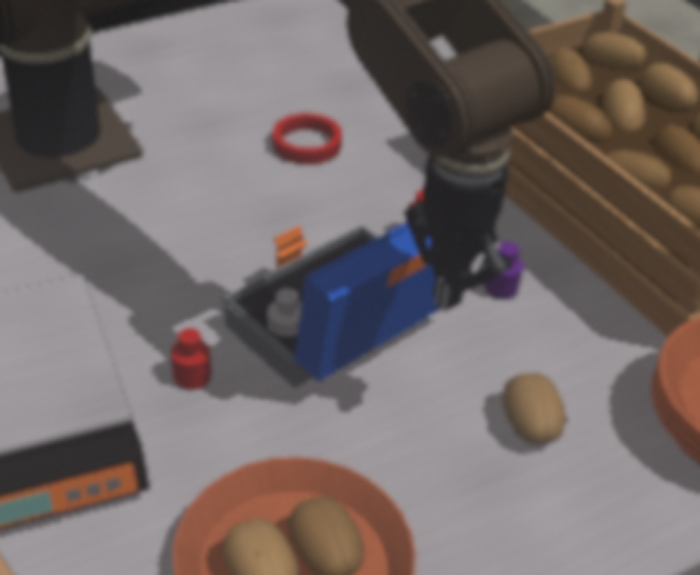

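The closed fingers are behind the blue lid, level with its orange patch (crop about (405,270)), and nothing else is close by. I'll swing the lid over along its arc.

>>> carry_out(deltas=[0, -0.015, -0.002, 0, 0, 0, 0, -0.029, -0.004, 0, 0, 0, 0, -0.043, -0.005, 0, 0, 0, 0, -0.056, -0.005, 0, 0, 0])

```text
time: 11.92
eef_pos: [0.6177, 0.194, 0.1531]
tcp_rot: [0.629, 0.777, 0.002, 0.002]
contact_force: [1.6, 0.4, 2.4]
opening: 0.002
finger_force: 1.3
```

>>> carry_out(deltas=[0, -0.015, -0.004, 0, 0, 0, 0, -0.03, -0.007, 0, 0, 0, 0, -0.047, -0.006, 0, 0, 0, 0, -0.063, -0.005, 0, 0, 0])

```text
time: 12.42
eef_pos: [0.5543, 0.1805, 0.1565]
tcp_rot: [0.629, 0.777, 0.0, 0.0]
contact_force: [1.7, 0.7, -0.8]
opening: -0.0
finger_force: 0.7
```

>>> carry_out(deltas=[0, -0.016, 0.006, 0, 0, 0, 0, -0.032, 0.012, 0, 0, 0, 0, -0.045, 0.022, 0, 0, 0, 0, -0.058, 0.032, 0, 0, 0])

```text
time: 12.92
eef_pos: [0.4975, 0.1685, 0.1236]
tcp_rot: [0.629, 0.777, -0.0, -0.0]
contact_force: [1.0, 0.3, 1.3]
opening: 0.003
finger_force: 0.5
```

Run:
```python
from h import *
to(case(-.019,.100),1.781)
c=cam('wrist'); im,d=ctrl.read_camera('wrist'); save('w6',im)
P=cloud('wrist',d,c); b=(im[...,2].astype(int)-im[...,0]>60); Q=(P[b]-[.4996,.1705,0]); Q=np.c_[Q@[.978,.21,0],Q@[-.21,.978,0],Q[:,2]]; print(np.nanpercentile(Q,[1,25,50,75,99],axis=0).round(3))
```

```text
t 12.93 at [0.4975 0.1685 0.1236] yaw 1.7808 F [1.  0.3 1.3] op 0.003 ff 0.475188905656978 
 delta [ 0.0015 -0.0165  0.0236] [-0.0007 -0.0001 -0.0002]
[[-0.055 -0.056  0.085]
 [-0.02   0.024  0.1  ]
 [ 0.011  0.057  0.112]
 [ 0.043  0.084  0.124]
 [ 0.079  0.106  0.135]]
```

View pics/w6.png

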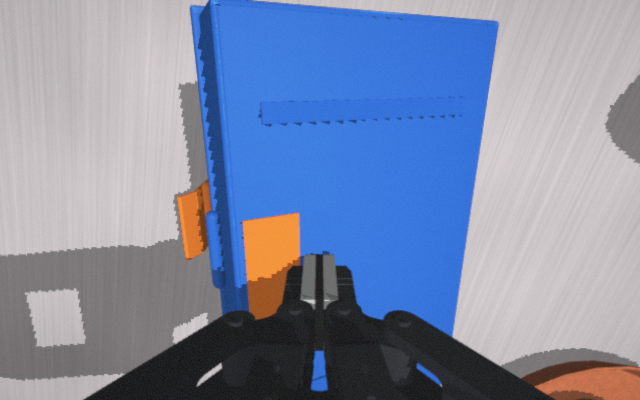

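The lid is over to about 0.4 rad, with the fingers at its orange press patch (270,265). I'll push it down to about 0.15 rad, then move out to the press point.

>>> carry_out(deltas=[0, -0.009, 0.01, 0, 0, 0, 0, -0.015, 0.02, 0, 0, 0, 0, -0.015, 0.005, 0, 0, 0, 0, -0.035, 0.0, 0, 0, 0, 0, -0.045, 0.005, 0, 0, 0])

```text
time: 13.6
eef_pos: [0.4555, 0.1594, 0.1209]
tcp_rot: [0.629, 0.777, 0.001, 0.001]
contact_force: [-0.0, -0.1, 0.5]
opening: -0.003
finger_force: 0.0
```

>>> carry_out(deltas=[0.001, 0, 0.007, 0, 0, 0, 0.001, 0, 0.014, 0, 0, 0, 0.001, 0, 0.018, 0, 0, 0, 0.001, 0, 0.018, 0, 0, 0])

```text
time: 14.1
eef_pos: [0.4544, 0.1603, 0.1006]
tcp_rot: [0.629, 0.777, -0.0, -0.0]
contact_force: [-0.1, -1.1, 0.5]
opening: -0.004
finger_force: 0.0
```

```bash
python3 -c "
from h import *
to(case(-.048,.088),1.781)"
```

```text
t 14.1 at [0.4544 0.1603 0.1006] yaw 1.7807 F [-0.1 -1.1  0.5] op -0.004 ff 0.0 
 delta [ 0.0005 -0.0016  0.0126] [-0.0012 -0.0001 -0.0003]
```

Now I'll press in small steps.

>>> carry_out(deltas=[0, -0.001, 0.002, 0, 0, 0, 0, -0.001, 0.004, 0, 0, 0, 0, -0.001, 0.005, 0, 0, 0, 0, -0.001, 0.005, 0, 0, 0])

```text
time: 14.6
eef_pos: [0.4537, 0.1601, 0.0977]
tcp_rot: [0.629, 0.777, -0.0, -0.0]
contact_force: [-3.6, -0.4, 6.9]
opening: -0.004
finger_force: 3.6
```

>>> carry_out(deltas=[0, 0, 0.002, 0, 0, 0, 0, 0, 0.003, 0, 0, 0, 0, 0, 0.003, 0, 0, 0])

```text
time: 14.98
eef_pos: [0.453, 0.16, 0.0944]
tcp_rot: [0.629, 0.777, -0.001, -0.001]
contact_force: [-5.3, -0.5, 7.7]
opening: 0.001
finger_force: 3.8
```

>>> carry_out(deltas=[0, 0, 0.002, 0, 0, 0, 0, 0, 0.003, 0, 0, 0, 0, 0, 0.003, 0, 0, 0])

```text
time: 15.35
eef_pos: [0.4534, 0.1601, 0.0901]
tcp_rot: [0.629, 0.777, 0.0, -0.0]
contact_force: [-0.1, -0.2, 0.3]
opening: -0.0
finger_force: 0.0
```

The force fell away, so it seems to have snapped. I'll press a little further to check that it is seated.

>>> carry_out(deltas=[0, 0, 0.002, 0, 0, 0, 0, 0, 0.003, 0, 0, 0, 0, 0, 0.003, 0, 0, 0])

```text
time: 15.72
eef_pos: [0.4536, 0.1601, 0.0879]
tcp_rot: [0.629, 0.777, -0.0, -0.0]
contact_force: [-1.6, -0.7, 4.9]
opening: -0.002
finger_force: 2.5
```

>>> carry_out(deltas=[0, 0, -0.02, 0, 0, 0, 0, 0, -0.06, 0, 0, 0, 0, 0, -0.12, 0, 0, 0, 0, 0, -0.15, 0, 0, 0, 0, 0, -0.15, 0, 0, 0])

```text
time: 16.35
eef_pos: [0.4552, 0.1603, 0.2402]
tcp_rot: [0.629, 0.777, 0.002, 0.002]
contact_force: [0.8, -0.3, -0.6]
opening: 0.001
finger_force: 0.0
```

Run:
```python
from h import *
to(case(-.048,.088),1.781)
c=cam('wrist'); im,d=ctrl.read_camera('wrist'); save('w7',im)
P=cloud('wrist',d,c); b=(im[...,2].astype(int)-im[...,0]>60); Q=(P[b]-[.4996,.1705,0]); Q=np.c_[Q@[.978,.21,0],Q@[-.21,.978,0],Q[:,2]]
Q=Q[(abs(Q[:,0])<.06)&(Q[:,2]>.07)]; print(len(Q),np.percentile(Q[:,2],[5,50,95]),'slope',np.polyfit(Q[:,0],Q[:,2],1))
```

```text
t 16.35 at [0.4552 0.1603 0.2402] yaw 1.7808 F [ 0.8 -0.3 -0.6] op 0.001 ff 0.0 
 delta [ 0.0007 -0.0035  0.1522] [ 0.0067  0.0005 -0.0002]
30440 [0.08601943 0.08719372 0.08844754] slope [-0.0018242   0.08726427]
```

View pics/w7.png

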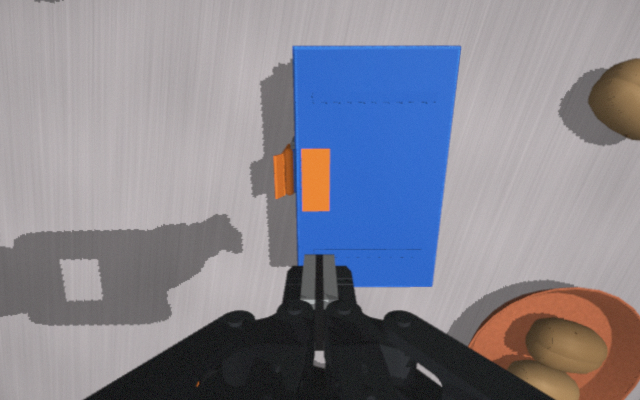

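The lid lies flat at about 87 mm with a slope of about 0.002 rad. The orange catch at (284,172) stands at its front edge, and the robot is clear of everything.

```bash
python3 -c "
from plant import ctrl
print(ctrl.sign_off())"
```

```text
the job is handed in; nothing more can be done
None
```

The check weight stands in the middle pocket, the lid is clicked shut and measured flat, and the job was handed in at about 16 s; the sign-off gave no verdict.

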